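Clear, cover and zero the balance

ROBOT

A 6-joint arm with a two-finger parallel gripper is mounted at the origin on the work surface. World frame = base frame: x ahead of the robot, y to its left, z up, the work surface at z = 0. Lengths are in m, angles in rad, forces in N, time in s.
With the tool pointing down it reaches from about 0.3 to 0.75 m from the base axis. Payload 8.5 kg.
Tool frame: the origin (TCP) lies on the mounting face of the last link; the fingertips stand 173 mm ahead of it and the grasp point (between the pads) lies 155 mm ahead of it; z points along the fingers, y is the line along which they close (so a half turn about z gives the same grasp; the last joint's range is limited). The gripper opens to 85 mm and grips with 20 to 120 N. Pads are 22 mm wide; open, the fingers measure 114 mm over their backs; the gripper's body (76 mm by 85 mm) begins 54 mm behind the grasp point. The pads swing forward as they close: fully open they stand 13 mm farther back than shut.
Start: joints at [-1.483, 0.381, 1.297, -0, 1.464, -0.215], TCP at [0.164, -0.525, 0.405] pointing down, gripper open.
Joint ranges: [-3.11, 3.11], [-0.89, 2.33], [0.22, 2.48], [-1.42, 4.56], [0.17, 2.85], [-2.88, 2.88]. Speed limits (rad/s): [2.39, 2.39, 3.14, 3.14, 3.14, 3.14].

INTERFACE

Orientations are given as a unit quaternion [x, y, z, w].
In Python, from bench import env, eyes, kin gives the robot as it stands (env), with the cameras (eyes) and the kinematics (kin). Calls block until the motion is done:
- env.reach(position, orientation): joint-space move of the TCP to a pose.
- env.movel(position, attitude=None, vel=0.15): straight line of the TCP; attitude=None keeps the orientation; vel is the mean speed in m/s.
- env.move_joints(angles): joint-space move.
- env.command_gripper(opening): finger opening in m; the grip force is fixed at half the most; returns when the fingers have stopped.
- env.dwell(seconds).
- kin.inverse_kinematics(position, orientation): joint angles nearest the present ones, or None.
- env.get_obs(): the state.
- eyes.camera(name): name is "scene" or "top" or "wrist"; returns a dict with "frame" (400x640x3 uint8, blue, green, red), "camera_matrix" (3x3 intrinsics, pixels), "view" (4x4, takes a point from world to camera coordinates). Camera axes: x right, y down, z forward; pixel columns grow to the right and rows downward; lengths in m; the calibration is good to about 2 mm. A picture is of the moment at which its call begins. There is no depth.
A pose or a line that the arm cannot do raises env.PlanningError and nothing moves.
- env.finish_job(): hands the job in; it is judged then, once.
The state is a dict: "time_s": time; "joint_positions": joint angles; "qd": joint speeds; "tau": joint torques, N m; "tool_pos": TCP position; "tool_rot": TCP orientation; "ft_force": force on the tool from outside, world axes, zero at the start; "torque": the same for the moment, N m; "gripper_width": finger opening in m; "gripper_force": force on a finger pad.
Only numpy, scipy, OpenCV 4.12 (cv2) and the standard library are available. Lean on these libraries where they do the work, as an engineer would, in place of code of your own. Each camera call takes 0.05 s, during which the arm holds its last target. There are 200 camera calls.

TASK

Get the balance ready for the next weighing: take out the steel scoop that was left leaning in its round draught shield and lay it flat in the steel tray, then put the white cover on the shield so that it sits seated and level, without dropping or knocking it over, and last press the zero key fully down and let it go. Leave the other things on the bench standing where they are.

Things in the scene. Friction and masses are not known exactly. Their poses are not given: they have to be found in the camera images.
- balance: Precision balance, white, fixed, 310 mm deep (its x, -155 front edge to +155 mm rear) by 196 mm wide (y). Origin: centre of its underside, at bench height; x to its rear, z up. Rear part: flat platform 62 mm above the bench with the round pan. Front 125 mm: low deck 42 mm high with display (ridge up to 60 mm high) and keys.
- pan (a point): Centre of the round pan, on the platform, 62 mm above the bench, axes as the balance. Round it stands the draught shield, a loose steel ring that is not tracked: outside 130, inside 122, height 70 mm (rim 132 mm above the bench), 0.8 kg, slides if pushed with a few N. Set down by hand, it is up to 10 mm off the pan's centre along the balance's x and also along its y: look or feel for it.
- scoop: Steel scoop, 190 mm long, 55 to 90 g. Origin: mid-length, on its flat underside; x from handle to bowl, z off the underside. Handle 12 mm wide (y), 8 mm thick (z 0 to 8), from x = -95 to 40 mm; open bowl 30 mm wide, 13 mm high, x = 40 to 95. At first it leans in the shield, bowl down on the pan at the far wall, handle sloping up at 32 degrees over the near rim.
- scoop_grip (a point): On the scoop's handle, mid-thickness (z = 4 mm), 70 mm from the origin towards the handle's end (x = -70 mm); axes as the scoop. At first it is beyond the rim by about 25 mm, on the robot's side give or take 60 degrees.
- tray: Shallow steel tray, fixed, 250 mm (its x) by 130 mm (its y) outside, 18 mm high, walls and floor about 4 mm thick. Origin: centre of its underside at bench height. It stands to the left or the right of the balance; the tip box with the cover stands on the other side.
- cover: White plastic cover of the shield, 0.13 to 0.2 kg. Origin: centre of the plug's underside; z its axis, towards the knob. Plug 116 mm diameter, z = 0 to 6 mm, slight bevel; plate 134 mm diameter, z = 6 to 12; round knob on top. Seated: plug inside the ring (3 mm play all round), plate on the rim, origin 126 mm above the bench. With the plug on the rim it is 6 mm higher or askew.
- knob (a point): On the axis of the cover's knob at z = 36 mm in the cover's frame, axes as the cover. The knob is a plain cylinder, 26 mm diameter, from z = 12 (plate) to 48 mm (top). At first the cover leans loose, lower edge on the bench and its back on the top edge of the tip box, so the knob's axis is about 37 degrees from vertical and points roughly to the robot.
- tip_box: Blue pipette-tip box with a clear lid, 85 mm (x) by 122 mm (y), 66 mm high, fixed; the cover leans on its front (-x) top edge. Origin: centre of its underside.
- zero_key (a joint): Travel of the zero key: 0 up, 0.005 m fully down. A spring key: about 1.4 N starts it, 5 N takes it fully down; it comes up again when let go.
- key_top (a point): Centre of the top of the zero key, 53 mm above the bench when up: the one large key, 26 mm (x) by 36 mm (y), standing 10 mm proud on the balance's front deck, in front of the display and at its right as seen from the robot; the three small keys beside it are flat. z up.
- beaker: Glass beaker, 72 mm wide at the rim, 90 mm tall; a bystander, loose. Origin: centre of its underside, z up.
- bottle: White plastic reagent bottle with a red cap, 68 mm wide, 160 mm tall; a bystander, loose. Origin: centre of its underside, z up.
- jar: Squat brown glass jar with a black cap, 60 mm wide, 62 mm tall; a bystander, loose. Origin: centre of its underside, z up.
- small_bottle: Small white plastic bottle with a blue cap, 44 mm wide, 75 mm tall; a bystander, loose. Origin: centre of its underside, z up.

How it is judged:
On the way, in this order (a step that is already met when the one before it is completed fails the run):
1. the scoop is out of the shield and lies flat in the tray, let go (x of scoop in the frame of tray between -0.05 and 0.05 m and y of scoop in the frame of tray between -0.06 and 0.06 m and z of scoop in the frame of tray below 0.022 m and angle between scoop's own x axis and vertical between 1.4 and 1.74 rad and contact force between scoop and the fingers below 0.05 N and linear speed of scoop below 0.05 m/s), for 0.2 s.
2. the cover sits on the shield, plug inside and level, let go (z of cover in the frame of balance between 0.1235 and 0.1285 m and angle between cover's own z axis and vertical below 0.03 rad and horizontal distance between cover and pan below 0.03 m and contact force between cover and the fingers below 0.05 N), for 0.2 s.
3. with the cover seated, the zero key is pressed down (z of cover in the frame of balance between 0.1235 and 0.1285 m and angle between cover's own z axis and vertical below 0.03 rad and horizontal distance between cover and pan below 0.03 m and value of joint zero_key above 0.0035 m), for 0.1 s.
At the end, for the whole second after the job is handed in: Scoop flat in the tray (middle within 50 mm of the tray's lengthwise, 60 mm crosswise, within 10 degrees of level); cover seated (origin 123.5 to 128.5 mm above the bench, within 0.03 rad of level, 30 mm of the pan's centre); zero key pressed 3.5 mm after that, now up; all let go, at rest (x of scoop in the frame of tray between -0.05 and 0.05 m and y of scoop in the frame of tray between -0.06 and 0.06 m and z of scoop in the frame of tray below 0.022 m and angle between scoop's own x axis and vertical between 1.4 and 1.74 rad and z of cover in the frame of balance between 0.1235 and 0.1285 m and angle between cover's own z axis and vertical below 0.03 rad and horizontal distance between cover and pan below 0.03 m and value of joint zero_key below 0.001 m and linear speed of each of cover, scoop below 0.02 m/s); the robot touches nothing.
It fails at once if the cover is dropped or knocked over (moves faster than 0.35 m/s while not in the fingers) (contact force between cover and the fingers below 0.02 N and linear speed of cover above 0.35 m/s).
It fails at once if a bystander is shifted by more than 30 mm or tipped over (distance of any of beaker, bottle, jar, small_bottle from where it was at the start of the episode above 0.03 m or angle between any of beaker, bottle, jar, small_bottle's own z axis and vertical above 0.4 rad).
It also fails if it takes over 72 s, if anything falls off the work surface, if the arm or the gripper's body presses on something with over 40 N, if the wrist force passes 120 N, or if a joint passes its speed limit or range.

## Working session

There is one attempt and no reset: what is moved stays moved. The work goes in short steps, each a Python script; the robot and the scene stay as the last script left them, time stands still between calls to the robot, and variables do not carry over. Pictures are saved under pics/ and viewed, at most 10 in all, crops included, and the job is handed in when it is done.

```bash
ls; mkdir -p pics
python3 - <<'E'
from bench import env, eyes, kin
import cv2,numpy as np
for n in ("scene","top"):
    c=eyes.camera(n); cv2.imwrite(f"pics/{n}0.png",c["frame"]); print(n,c["camera_matrix"].tolist(),np.round(c["view"],4).tolist())
o=env.get_obs();print(o)
E
```

```text
bench.py
pics
scene [[511.0510383316684, 0.0, 320.4816785386487], [0.0, 511.0510383316684, 201.41750369338763], [0.0, 0.0, 1.0]] [[-0.7226, 0.6911, -0.0136, 0.4318], [0.5999, 0.6172, -0.5091, -0.2699], [-0.3435, -0.376, -0.8606, 1.4963], [0.0, 0.0, 0.0, 1.0]]
top [[438.2177948479029, 0.0, 321.74206203250833], [0.0, 438.2177948479029, 197.94834754886332], [0.0, 0.0, 1.0]] [[-0.0203, -0.9998, 0.0067, 0.0046], [-0.9705, 0.0181, -0.2406, 0.5971], [0.2404, -0.0114, -0.9706, 1.0345], [0.0, 0.0, 0.0, 1.0]]
{'time_s': 0.1, 'joint_positions': array([-1.48330523e+00,  3.81115295e-01,  1.29814076e+00,  7.57501066e-06,
        1.46361578e+00, -2.15302290e-01]), 'qd': array([ 0.0001396 , -0.00098372, -0.0025002 , -0.0012662 , -0.00082407,
        0.00060068]), 'tau': array([ 3.28102025e-03, -4.49218869e+01, -2.31652755e+01, -1.87111937e-04,
        3.74464755e-03, -5.75731249e-07]), 'tool_pos': array([ 0.16399666, -0.5249371 ,  0.40419545]), 'tool_rot': array([ 9.88561254e-01,  1.50818561e-01,  4.46033541e-05, -6.38043371e-04]), 'ft_force': array([0.79356515, 1.02965498, 0.75639618]), 'torque': array([-0.02766379, -0.01701539, -0.01119283]), 'gripper_force': 0.0, 'gripper_width': 0.08506499580775367}
```

View pics/scene0.png

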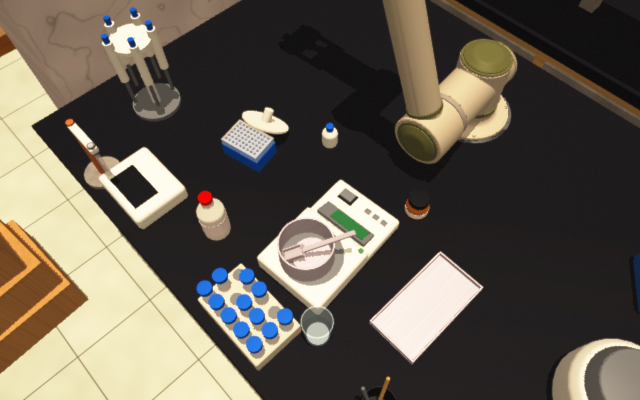

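View pics/top0.png

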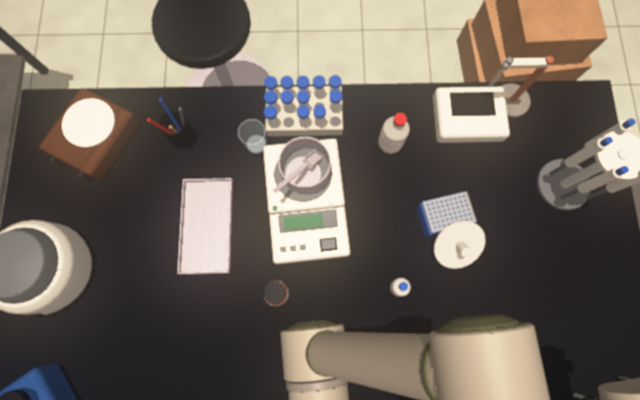

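The balance stands upright in the top view: ring at about (304,166), scoop handle end at (278,192), large key at (328,244). The tray is at left, about (205,226). The cover is at (460,246) with its knob at (462,250), leaning on the tip box at (447,213). The jar is at (276,293) and the small bottle at (401,287).

```bash
cat > h.py <<'E'
from bench import env, eyes, kin
import cv2,numpy as np
from scipy.spatial.transform import Rotation as R
def shot(n,save=None):
    c=eyes.camera(n)
    if save: cv2.imwrite(f"pics/{save}.png",c["frame"])
    return c
def ray(c,p):
    V=c["view"];d=V[:3,:3].T@np.linalg.inv(c["camera_matrix"])@[p[0],p[1],1];return -V[:3,:3].T@V[:3,3],d/np.linalg.norm(d)
def onz(c,p,z):
    o,d=ray(c,p);return o+d*(z-o[2])/d[2]
def tri(obs):
    A=np.zeros((3,3));b=np.zeros(3);L=[ray(c,p) for c,p in obs]
    for o,d in L:
        P=np.eye(3)-np.outer(d,d);A+=P;b+=P@o
    x=np.linalg.solve(A,b);return x,max(np.linalg.norm(np.cross(x-o,d)) for o,d in L)
def proj(c,X):
    q=c["view"][:3,:3]@X+c["view"][:3,3];q=c["camera_matrix"]@q;return q[:2]/q[2]
def quat(z,y):
    """tool z along z, closing line y"""
    z=np.array(z,float);z/=np.linalg.norm(z);y=np.array(y,float);y-=z*(y@z);y/=np.linalg.norm(y)
    return R.from_matrix(np.c_[np.cross(y,z),y,z]).as_quat()
E
python3 - <<'E'
from h import *
np.set_printoptions(precision=4,suppress=True)
t=shot("top");s=shot("scene")
for n,p,z in [("b front l",(275,262),.042),("b front r",(349,257),.042),("b rear l",(264,148),.062),("b rear r",(338,140),.062),("tray",(182,180),.018),("tray",(232,179),.018),("tray",(229,273),.018),("tray",(178,273),.018),("ring",(304,166),.132),("key",(328,244),.053)]: print(n,onz(t,p,z))
for n,a,b in [("scoopend",(278,192),(353,236)),("knob",(462,250),(267,116)),("key",(328,244),(348,196)),("jar",(276,288),(419,199)),("smallb",(404,287),(329,127)),("bottlecap",(400,119),(206,198))]: print(n,*tri([(t,a),(s,b)]))
w=shot("wrist");print(w["camera_matrix"][0,0]);o=env.get_obs()
T=R.from_quat(o["tool_rot"]).as_matrix();V=w["view"];C=-V[:3,:3].T@V[:3,3]
print("cam in tool",T.T@(C-o["tool_pos"]),"\n",T.T@V[:3,:3].T)
E
```

```text
b front l [0.4415 0.1131 0.042 ]
b front r [ 0.4503 -0.0729  0.042 ]
b rear l [0.7376 0.1416 0.062 ]
b rear r [ 0.7565 -0.0533  0.062 ]
tray [0.6671 0.3654 0.018 ]
tray [0.6675 0.2318 0.018 ]
tray [0.4184 0.2322 0.018 ]
tray [0.4209 0.3617 0.018 ]
ring [0.6632 0.0351 0.132 ]
key [ 0.4827 -0.0206  0.053 ]
scoopend [0.5946 0.0997 0.1423] 0.0030549224475435533
knob [ 0.4616 -0.3572  0.0497] 0.0002624967463172053
key [ 0.4832 -0.0195  0.0433] 0.0015142824894898443
jar [0.3736 0.1134 0.0615] 0.005878802903563623
smallb [ 0.3723 -0.202   0.0621] 0.0009017387572034809
bottlecap [ 0.771  -0.1997  0.1536] 0.002500953203086294
349.92473409510245
cam in tool [ 0.0746 -0.0011  0.0308] 
 [[ 0.0003 -0.9571 -0.2898]
 [ 1.      0.0004 -0.0003]
 [ 0.0004 -0.2898  0.9571]]
```

```bash
cat > look.py <<'E'
from h import *
import pickle
def go(tcp,tilt=0):
    env.reach(tcp,quat([0,0,-1],[0,-1,0])); env.dwell(.2)
E
python3 - <<'E'
from look import *
S={}
for n,p in [("c1",(.40,-.33,.40)),("c2",(.47,-.41,.40)),("r1",(.60,.09,.44)),("r2",(.64,-.02,.44))]:
    try: go(p)
    except env.PlanningError as e: print(n,e);continue
    S[n]=shot("wrist",n)
pickle.dump(S,open("S.pkl","wb"));print(env.get_obs()["time_s"])
a=np.vstack([np.hstack([S[k]["frame"] for k in r]) for r in (("c1","c2"),("r1","r2"))])
cv2.imwrite("pics/all.png",cv2.resize(a[:400],(800,250)));
for k in S: print(k,S[k]["frame"].shape)
E
```

```text
5.3417
c1 (400, 640, 3)
c2 (400, 640, 3)
r1 (400, 640, 3)
r2 (400, 640, 3)
```

View pics/c1.png

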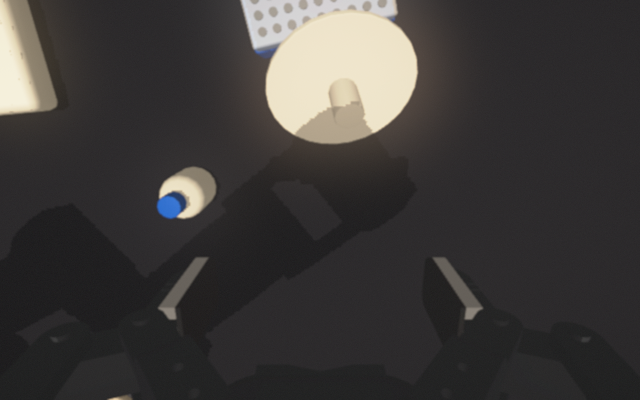

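View pics/r1.png

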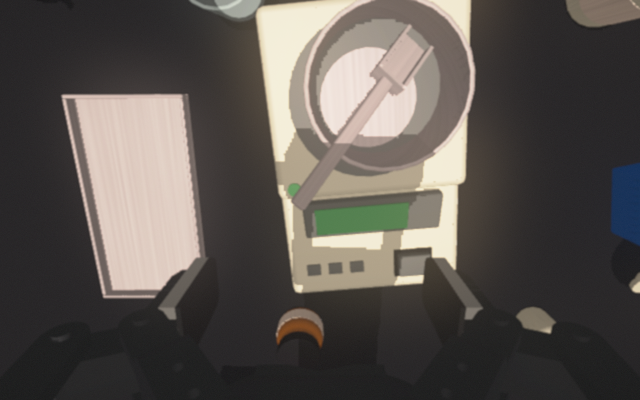

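c1 shows the leaning plate as an ellipse at about (341,77), with the knob from its top at (348,105) back to its base near (343,88). r1 shows the ring rim centred near (389,85), the handle end at (303,200), the bowl at (405,60), the key at (413,262) and the tray from (63,95) to (205,297).

Run:
```python
from h import *
import pickle
S=pickle.load(open("S.pkl","rb"))
for k in("c1","c2"):
    g=S[k]["frame"];m=(g.min(2)>60).astype(np.uint8)
    n,l,st,ce=cv2.connectedComponentsWithStats(m)
    for i in range(1,n):
        if st[i,4]>800: print(k,st[i],ce[i])
def crop(k,x,y,w,h,f): return cv2.resize(S[k]["frame"][y:y+h,x:x+w],None,fx=f,fy=f,interpolation=cv2.INTER_CUBIC)
a=crop("r1",260,0,230,300,1.0)
im=np.hstack([cv2.resize(S[k]["frame"],(400,250)) for k in("c2","r2")])
im2=crop("c1",255,0,200,160,2.0)
cv2.imwrite("pics/m1.png",np.vstack([im,np.hstack([im2,crop("r1",260,0,200,160,2.0)])]))
```

```text
c1 [   0    0   58  116 5033] [22.33836678 62.91496126]
c1 [  233     0   200   145 23883] [335.51517816  64.91797513]
c1 [ 158  166   59   54 1883] [190.20499203 189.66595858]
c1 [158 257  50  63 937] [180.89007471 287.80042689]
c1 [433 257  50  63 931] [459.14930183 287.84640172]
c2 [  125     0   217   225 38268] [233.84600711 104.49890248]
c2 [ 513    0  127   64 6729] [578.93045029  27.35458463]
c2 [  91  227   63   56 2165] [124.07066975 252.1704388 ]
c2 [158 257  51  63 983] [180.91658189 287.83316378]
c2 [432 257  52  63 986] [459.2525355  287.85496957]
```

View pics/m1.png

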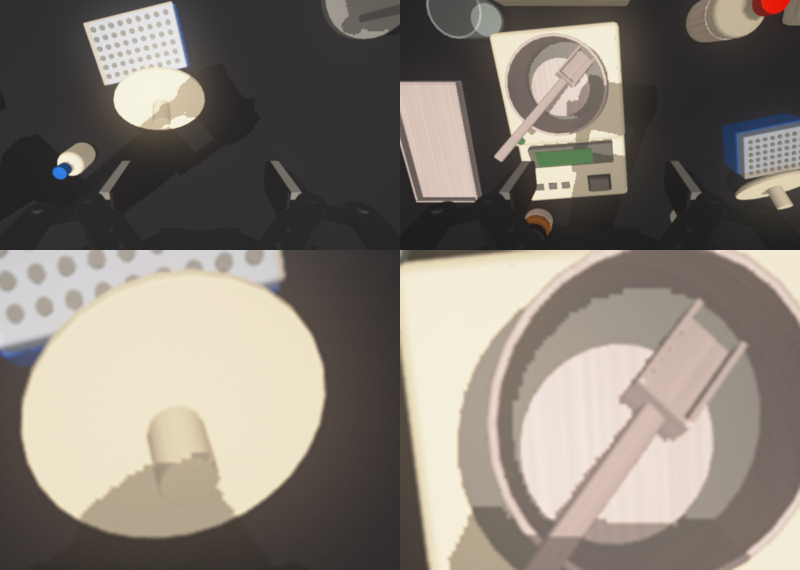

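c2 shows the knob top at about (259,187). In r2 the ring centre is near (252,134) and the handle end near (162,251). The plate is cream while the tip box is bluish, so they can be told apart by colour.

```bash
cat > cov.py <<'E'
from h import *
from scipy.optimize import least_squares
import pickle
S=pickle.load(open("S.pkl","rb"));np.set_printoptions(precision=4,suppress=True)
obs=[];
for k,sx in(("c1",(200,450)),("c2",(150,400))):
    g=S[k]["frame"].astype(int);m=((g[:,:,2]-g[:,:,0]>12)&(g[:,:,2]>90)).astype(np.uint8)
    m[:,:sx[0]]=0;m[:,sx[1]:]=0;m[230:]=0
    m=cv2.morphologyEx(m,cv2.MORPH_OPEN,np.ones((5,5)))
    cs,_=cv2.findContours(m,cv2.RETR_EXTERNAL,cv2.CHAIN_APPROX_NONE);c=cv2.convexHull(max(cs,key=cv2.contourArea))
    e=cv2.fitEllipse(max(cs,key=cv2.contourArea));print(k,e)
    (cx,cy)=e[0];obs+=[(S[k],p) for p in max(cs,key=cv2.contourArea)[:,0]+0.0 if p[1]>cy-5]
L=[ray(*o) for o in obs];O=np.array([l[0] for l in L]);D=np.array([l[1] for l in L])
def res(q,R_=.067):
    n=np.array([q[3],q[4],1]);n/=np.linalg.norm(n);c=q[:3]
    s=((c-O)@n)/(D@n);X=O+D*s[:,None]
    return np.linalg.norm(X-c,axis=1)-R_
f=least_squares(res,[.46,-.357,.04,-.7,0],loss="soft_l1",f_scale=.001)
q=f.x;n=np.array([q[3],q[4],1]);n/=np.linalg.norm(n);c=q[:3]
print("plate top c",c,"n",n,"tilt",np.degrees(np.arccos(n[2])),"rms",np.sqrt(np.mean(res(q)**2)),len(O))
low=c-n*.003-.067*(lambda v:v/np.linalg.norm(v))(np.array([0,0,1])-n*n[2]);print("low edge",low)
for k in("c1","c2"):print(k,"knobtop px",proj(S[k],c+.036*n),"base",proj(S[k],c))
np.save("cover.npy",np.r_[c,n])
E
python3 cov.py
python3 - <<'E'
from h import *
import pickle
S=pickle.load(open("S.pkl","rb"))
def crop(k,x,y): return cv2.resize(S[k]["frame"][y:y+120,x:x+100],None,fx=4,fy=4,interpolation=cv2.INTER_CUBIC)
cv2.imwrite("pics/m2.png",np.hstack([crop("r1",280,100),crop("r2",150,160)]))
E
```

```text
c1 ((340.78875732421875, 75.62599182128906), (132.8477783203125, 156.8429718017578), 66.64874267578125)
c2 ((253.03623962402344, 156.78350830078125), (103.74833679199219, 150.0567169189453), 90.9421157836914)
plate top c [ 0.4753 -0.3487  0.0489] n [-0.597  -0.1269  0.7921] tilt 37.61330935811681 rms 0.0005294264931440033 411
low edge [ 0.4252 -0.3594  0.0056]
c1 knobtop px [349.2071 116.2767] base [341.9591  88.847 ]
c2 knobtop px [257.2371 198.3068] base [256.399  167.3589]
```

View pics/m2.png

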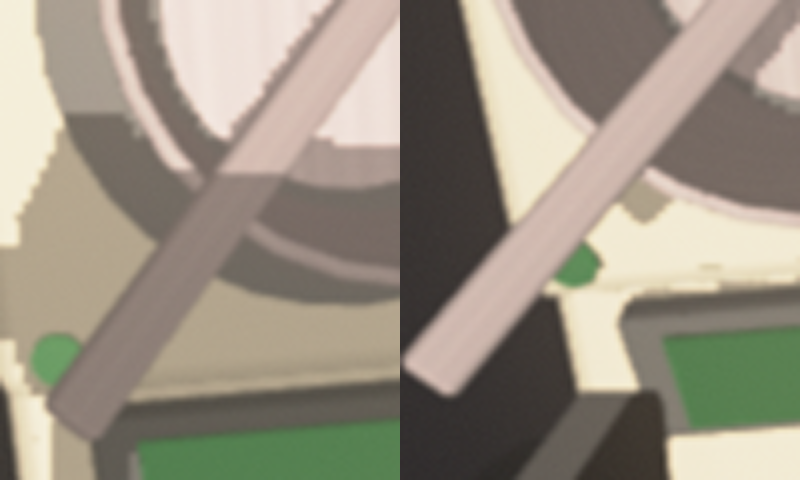

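m2 shows the handle end. In r1 its corners map to about (292.5,201) and (304,210); in r2 to about (151,250.5) and (162.5,259). The centreline also passes near (342.8,143) in r1 and (235.5,160.5) in r2.

Run:
```python
from h import *
import pickle
np.set_printoptions(precision=4,suppress=True)
S=pickle.load(open("S.pkl","rb"));a,b=S["r1"],S["r2"]
for p,q in(((292.5,201.2),(151.2,250.5)),((304.2,210),(162.5,259.2))): print("corner",*tri([(a,p),(b,q)]))
E,err=tri([(a,(298.3,205.5)),(b,(156.9,254.9))]);print("end",E,err)
n1=np.cross(ray(a,(298.3,205.5))[1],ray(a,(342.8,143))[1]);n2=np.cross(ray(b,(156.9,254.9))[1],ray(b,(235.5,160.5))[1])
d=np.cross(n1,n2);d/=np.linalg.norm(d);d*=np.sign(-d[2]);print("dir to bowl",d,"slope",np.degrees(np.arcsin(-d[2])),"head",np.degrees(np.arctan2(d[1],d[0])))
print("bowl end",E+.19*d)
print("ring r1",onz(a,(389.5,86),.132),"r2",onz(b,(252,134.4),.132),tri([(a,(389.5,86)),(b,(252,134.4))]))
# tray & key by r1
for p in((63,95),(187,95),(205,297),(104,297)):print("tray",onz(a,p,.018))
print("key",tri([(a,(413,262)),(b,((600-400)*1.6,183*1.6))]),onz(a,(413,262),.053))
np.save("scoop.npy",np.r_[E,d])
c=cv2.resize(S["c2"]["frame"][90:220,170:340],None,fx=4,fy=4,interpolation=cv2.INTER_CUBIC);cv2.imwrite("pics/m3.png",c)
```

```text
corner [0.5977 0.1106 0.167 ] 2.8084281737938505e-05
corner [0.5914 0.1021 0.1688] 8.525265621966925e-05
end [0.5946 0.1064 0.1679] 9.303565236207684e-05
dir to bowl [ 0.6518 -0.5404 -0.5321] slope 32.147438705386 head -39.6614560768776
bowl end [0.7184 0.0037 0.0668]
ring r1 [0.6778 0.0381 0.132 ] r2 [0.6812 0.036  0.132 ] (array([0.679 , 0.0371, 0.1244]), np.float64(0.0012719089962834093))
tray [0.6702 0.3665 0.018 ]
tray [0.6701 0.2334 0.018 ]
tray [0.422  0.2379 0.018 ]
tray [0.422  0.3671 0.018 ]
key (array([ 0.4831, -0.0176,  0.0417]), np.float64(0.0005379650422809173)) [ 0.4896 -0.0141  0.053 ]
```

View pics/m3.png

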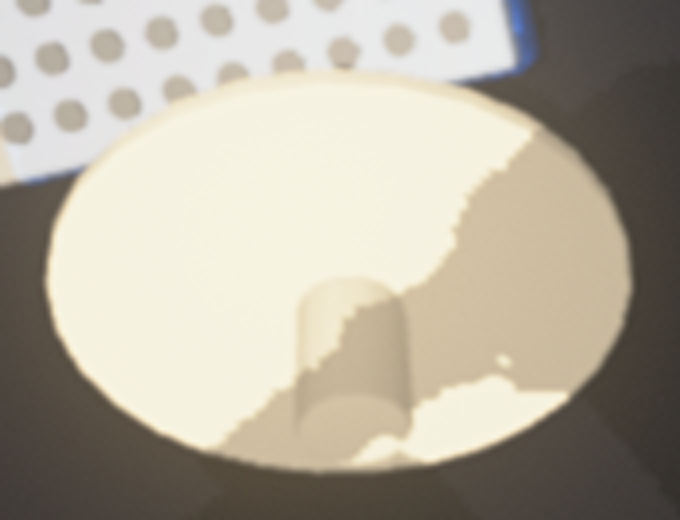

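The knob top in c2 is at (258.3,197.5), 1 px from the prediction, so the cover pose is confirmed. The scoop slope measures 32.1° and the bowl end comes out at z≈0.067, which is also consistent. Next I grasp the scoop.

```bash
cat > sc.py <<'E'
from h import *
np.set_printoptions(precision=3,suppress=True)
q=np.load("scoop.npy");E,d=q[:3],q[3:];nz=np.array([0,0,1])-d*d[2];nz/=np.linalg.norm(nz);lat=np.cross(nz,d)
G=E+.025*d;T=G+.166*nz
P=np.array([.545-.07,.300,.173+.008])
def st():
    o=env.get_obs();print(round(o["time_s"],2),o["tool_pos"],"F",o["ft_force"],"w",round(o["gripper_width"],4),"g",round(o["gripper_force"],1),o["joint_positions"])
E
python3 - <<'E'
from sc import *
sols=[]
for s in(1,-1):
    a=kin.inverse_kinematics(T,quat(-nz,s*lat));b=kin.inverse_kinematics(P,quat([0,0,-1],[0,s,0]));print(s,a,b)
    if a is not None and b is not None: sols.append((abs(b[5])+abs(a[5]),s))
s=min(sols)[1];np.save("s.npy",s);print("use",s)
Q=quat(-nz,s*lat)
env.command_gripper(.05)
env.reach(T+.09*nz,Q);st()
env.movel(T,vel=.08);env.dwell(.2);st();c=shot("wrist","g1")
E
```

```text
1 [-0.154  0.763  0.951  0.293  1.909 -1.003] [ 0.353  0.656  1.548 -0.     0.937 -1.218]
-1 [-0.154  0.763  0.951  0.293  1.909  2.138] [ 0.353  0.656  1.548 -0.     0.937  1.923]
use 1
7.78 [0.716 0.006 0.371] F [ 0.604 -0.109  0.429] w 0.0499 g 0.0 [-0.187  0.79   0.675  0.314  2.156 -0.955]
9.25 [0.679 0.036 0.295] F [-0.505  0.229 -0.196] w 0.0499 g 0.0 [-0.155  0.763  0.951  0.293  1.909 -1.003]
```

View pics/g1.png

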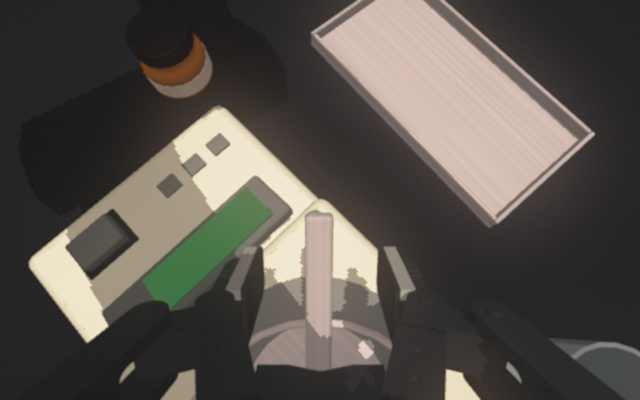

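The handle lies centred between the fingers (x≈319), with its end at (319,213). I close, draw it back along the handle, lift and carry it to the tray.

Run:
```python
from sc import *
Q=quat(-nz,lat);env.command_gripper(0.0);st()
env.movel(T-.03*d,vel=.06);st()
U=T-.03*d;U[2]+=.13;env.movel(U,vel=.15);st()
Qd=quat([0,0,-1],[0,1,0])
env.reach(P+[0,0,.15],Qd);st()
env.movel(P+[0,0,.03],vel=.12);c=shot("wrist","p1");st();shot("scene","p1s")
a=c["frame"];b=cv2.imread("pics/p1s.png")[200:400,300:540]
cv2.imwrite("pics/m4.png",np.hstack([cv2.resize(a,(480,300)),cv2.resize(b,(320,300))]))
```

```text
9.73 [0.679 0.036 0.295] F [-0.18  -0.419  0.36 ] w 0.0101 g 58.9 [-0.154  0.763  0.951  0.293  1.908 -1.003]
10.38 [0.659 0.053 0.311] F [-0.719 -0.084 -0.66 ] w 0.0099 g 58.9 [-0.135  0.715  1.003  0.302  1.9   -0.986]
11.4 [0.659 0.053 0.44 ] F [-0.66   0.504 -1.081] w 0.0098 g 58.7 [-0.135  0.643  0.776  0.351  2.184 -0.878]
12.43 [0.476 0.3   0.331] F [-0.122 -0.037  0.257] w 0.0099 g 58.7 [ 0.351  0.465  1.383  0.     1.294 -1.218]
13.63 [0.475 0.3   0.212] F [ 0.695  0.145 -0.178] w 0.0102 g 58.8 [ 0.353  0.61   1.524  0.     1.006 -1.218]
```

View pics/m4.png

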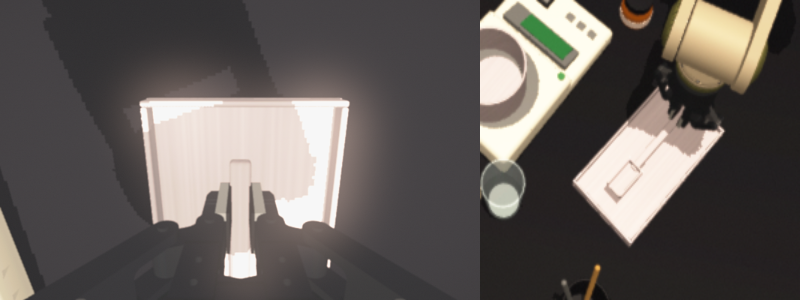

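The scoop hangs level over the tray floor, inside the walls, with the bowl in the middle of the tray. I lower and release it, then measure the ring from two wrist views.

```bash
cat > ring.py <<'E'
from look import *
from scipy.optimize import least_squares
def fit(c,z=.132,c0=(.677,.037)):
    g=cv2.GaussianBlur(c["frame"],(3,3),0);e=cv2.Canny(g,40,100);ys,xs=np.nonzero(e[:, :])
    X=np.array([onz(c,(x,y),z)[:2] for x,y in zip(xs,ys)])
    X=X[np.linalg.norm(X-c0,axis=1)<.095]
    best=(0,)
    for i in np.arange(-.022,.0221,.001):
        for j in np.arange(-.022,.0221,.001):
            m=np.array(c0)+[i,j];r=np.linalg.norm(X-m,axis=1)
            k=(abs(r-.065)<.0012).sum()+(abs(r-.061)<.0012).sum()
            if k>best[0]: best=(k,m)
    m=best[1]
    def rs(m):
        r=np.linalg.norm(X-m,axis=1);return np.minimum(abs(r-.065),abs(r-.061))
    for _ in range(3):
        r=np.linalg.norm(X-m,axis=1);k=np.minimum(abs(r-.065),abs(r-.061))<.0018
        Y=X[k];m=least_squares(lambda q:(lambda r:np.where(abs(r-.065)<abs(r-.061),r-.065,r-.061))(np.linalg.norm(Y-q,axis=1)),m).x
    return m,best[0],k.sum(),len(X),np.mean(np.linalg.norm(Y-m,axis=1)>.063)
E
python3 - <<'E'
from sc import *
import pickle
env.movel(P,vel=.05);st();env.command_gripper(.04);env.dwell(.3)
env.movel(P+[0,0,.12],vel=.15);st()
from ring import *
S={}
for n,p in(("q1",(.65,.09,.44)),("q2",(.67,-.02,.44))):
    go(p);S[n]=shot("wrist",n);
S["top"]=shot("top","t2");S["scene"]=shot("scene","s2")
pickle.dump(S,open("S2.pkl","wb"))
for n in S:
    print(n,*[ (z,fit(S[n],z)) for z in (.132,)])
st()
im=np.hstack([cv2.resize(S["q1"]["frame"],(400,250)),cv2.resize(S["scene"]["frame"][160:370,240:500],(400,323))[:250]])
E
```

```text
14.43 [0.475 0.3   0.181] F [-0.193 -1.045  0.163] w 0.0096 g 58.8 [ 0.353  0.656  1.548 -0.     0.938 -1.218]
16.08 [0.475 0.3   0.3  ] F [ 0.206  0.299 -0.433] w 0.0396 g 0.0 [ 0.353  0.497  1.428 -0.     1.219 -1.218]
q1 (0.132, (array([0.677, 0.039]), np.int64(1030), np.int64(1139), 2974, np.float64(0.5197541703248464)))
q2 (0.132, (array([0.677, 0.038]), np.int64(891), np.int64(1029), 2602, np.float64(0.511175898931001)))
top (0.132, (array([0.699, 0.04 ]), np.int64(47), np.int64(64), 302, np.float64(0.421875)))
scene (0.132, (array([0.676, 0.036]), np.int64(150), np.int64(212), 662, np.float64(0.6415094339622641)))
19.54 [ 0.67  -0.019  0.44 ] F [ 0.514  1.058 -0.184] w 0.0401 g 0.0 [-0.205  0.588  0.842  0.     1.712  1.365]
```

Three views agree on the ring: centre (0.677, 0.0385) at z = 0.132. Now I grasp the cover's knob.

```bash
cat > cg.py <<'E'
from sc import *
q=np.load("cover.npy");c,n=q[:3].copy(),q[3:]/np.linalg.norm(q[3:]);c[2]-=.0015
T=c+n*(.028+.155);Q=quat(-n,[0,-1,0]);h=R.from_quat(Q).as_matrix()
E
python3 - <<'E'
from cg import *
from look import go
np.set_printoptions(precision=3,suppress=True)
y=np.cross(n,[0,0,1]);y*=-np.sign(y[1]);Q=quat(-n,y)
for k in(.08,0):print(kin.inverse_kinematics(T+k*n,Q))
go((.38,-.33,.40));env.command_gripper(.065)
env.reach(T+.08*n,Q);st()
env.movel(T,vel=.07);env.dwell(.2);st()
env.command_gripper(0.0);env.dwell(.1);st()
E
```

```text
[-1.222  0.458  1.741  0.797  1.007 -0.324]
[-1.12   0.592  1.742  0.899  0.859 -0.386]
22.58 [ 0.319 -0.382  0.256] F [-0.087 -0.845  0.415] w 0.0651 g 0.0 [-1.221  0.457  1.74   0.795  1.008 -0.323]
24.07 [ 0.366 -0.372  0.193] F [0.515 0.303 0.724] w 0.0649 g 0.0 [-1.12   0.591  1.742  0.899  0.859 -0.386]
24.62 [ 0.366 -0.372  0.192] F [-1.875 -0.05   3.932] w 0.0239 g 58.6 [-1.12   0.592  1.742  0.898  0.859 -0.386]
```

```bash
cat > held.py <<'E'
from cg import *
from scipy.optimize import least_squares
import pickle
def plate(cam):
    """plate circle in tool frame, from outline of the cream plate in the wrist view"""
    o=env.get_obs();Rm=R.from_quat(o["tool_rot"]).as_matrix();p=o["tool_pos"]
    g=cam["frame"].astype(int);m=((g[:,:,2]-g[:,:,0]>8)&(g[:,:,2]>75)).astype(np.uint8)
    m=cv2.morphologyEx(m,cv2.MORPH_OPEN,np.ones((5,5)))
    cs,_=cv2.findContours(m,cv2.RETR_EXTERNAL,cv2.CHAIN_APPROX_NONE);k=max(cs,key=cv2.contourArea)[:,0]
    print("contour",cv2.contourArea(k),k.min(0),k.max(0))
    X=[]
    for u in k:
        if 2<u[0]<637 and 2<u[1]<397:
            a,d=ray(cam,u);a=Rm.T@(a-p);d=Rm.T@d;X.append((a+d*(.183-a[2])/d[2])[:2])
    X=np.array(X);r=np.linalg.norm(X,axis=1);Y=X[(abs(r-.067)<.008)];print(len(X),len(Y))
    f=least_squares(lambda q:np.linalg.norm(Y-q[:2],axis=1)-q[2],[0,0,.067],loss="soft_l1",f_scale=.0007)
    f2=least_squares(lambda q:np.linalg.norm(Y-q[:2],axis=1)-.067,[0,0],loss="soft_l1",f_scale=.0007)
    a=np.degrees(np.arctan2(*(Y-f2.x).T[::-1]));print("arc",np.percentile(a,[0,10,50,90,100]))
    print("free",f.x,"R67",f2.x,"med res",np.median(abs(f2.fun)));return f2.x
E
python3 - <<'E'
from held import *
env.movel(T+.03*n,vel=.06);st()
p=T+.03*n;p[2]+=.14;env.movel(p,vel=.12)
env.reach([.45,-.20,.42],quat([0,0,-1],[0,-1,0]));env.dwell(.3);st()
w=shot("wrist","h1");plate(w)
pickle.dump({"w":w,"s":shot("scene","h1s")},open("S3.pkl","wb"))
a=w["frame"];b=cv2.imread("pics/h1s.png")[60:280,180:420]
E
```

```text
25.27 [ 0.348 -0.376  0.216] F [ 0.583 -0.21  -1.416] w 0.0241 g 58.8 [-1.157  0.54   1.746  0.858  0.911 -0.361]
27.81 [ 0.45  -0.201  0.42 ] F [ 0.229 -0.013 -0.314] w 0.0244 g 58.9 [-0.661  0.268  1.422  0.     1.452  0.911]
contour 74844.5 [0 0] [460 368]
1865 726
arc [-179.557 -111.742   -6.585  107.529  179.986]
free [-0.    -0.001  0.066] R67 [-0.    -0.001] med res 0.000988780964207757
```

Run:
```python
from held import *
Qd=quat([0,0,-1],[0,-1,0]);x,y=.677,.0376
env.reach([x,y,.40],Qd);env.movel([x,y,.333],vel=.08);env.dwell(.3);st()
f0=env.get_obs()["ft_force"].copy()
z=.333
while z>.3195:
    z-=.001;env.movel([x,y,z],vel=.02);env.dwell(.08);o=env.get_obs();f=o["ft_force"]-f0;print(round(z,4),round(o["tool_pos"][2],4),f)
    if f[2]>5: break
st();shot("scene","i1");shot("wrist","i1w")
```

```text
30.45 [0.677 0.038 0.333] F [ 0.829  0.251 -1.243] w 0.0239 g 58.9 [-0.119  0.659  1.011  0.     1.471  1.452]
0.332 0.332 [-1.362 -0.823 -0.482]
0.331 0.331 [-0.628 -1.272  0.635]
0.33 0.33 [-1.253 -0.814  0.355]
0.329 0.329 [-0.745  0.965  0.527]
0.328 0.328 [-0.221 -0.513 -0.173]
0.327 0.327 [-0.896  0.179  0.852]
0.326 0.326 [-0.684  0.356  0.788]
0.325 0.325 [-1.256 -1.01   0.876]
0.324 0.324 [-1.432 -0.118 -0.302]
0.323 0.323 [-0.593 -0.035 -0.152]
0.322 0.3224 [-0.027 -1.163  3.331]
0.321 0.3221 [-0.97  -1.251  7.755]
34.45 [0.677 0.037 0.322] F [-0.141 -1.     6.512] w 0.0241 g 59.5 [-0.119  0.667  1.028 -0.     1.444  1.452]
```

Contact came at TCP z = 0.322. Plug-on-rim contact would have been near 0.327, so the cover looks seated. I release it and check the plate height from two wrist views.

Run:
```python
from held import *
from look import go
env.command_gripper(.05);env.dwell(.3);st()
p=env.get_obs()["tool_pos"].copy();p[2]=.44;env.movel(p,vel=.12)
S={}
for k,pp in(("k1",(.65,.09,.44)),("k2",(.66,-.02,.44))): go(pp);S[k]=shot("wrist",k)
st();pickle.dump(S,open("S4.pkl","wb"))
im=np.hstack([cv2.resize(S["k1"]["frame"],None,fx=.62,fy=.62),cv2.resize(S["k2"]["frame"],None,fx=.62,fy=.62)])
s=shot("scene","k3")["frame"][180:370,240:500];s=cv2.resize(s,None,fx=1.55,fy=1.55)
t=cv2.resize(shot("wrist")["frame"][0:220,200:480],(390,295))
cv2.imwrite("pics/m5.png",np.vstack([im,np.hstack([s,np.zeros((s.shape[0],im.shape[1]-s.shape[1],3),np.uint8)])]))
```

```text
35.22 [0.677 0.038 0.321] F [-0.009  0.05   0.1  ] w 0.0496 g 0.0 [-0.119  0.668  1.029 -0.     1.444  1.452]
37.73 [ 0.66  -0.019  0.44 ] F [ 0.393 -0.079 -0.358] w 0.0503 g 0.0 [-0.208  0.568  0.879  0.     1.695  1.362]
```

View pics/m5.png

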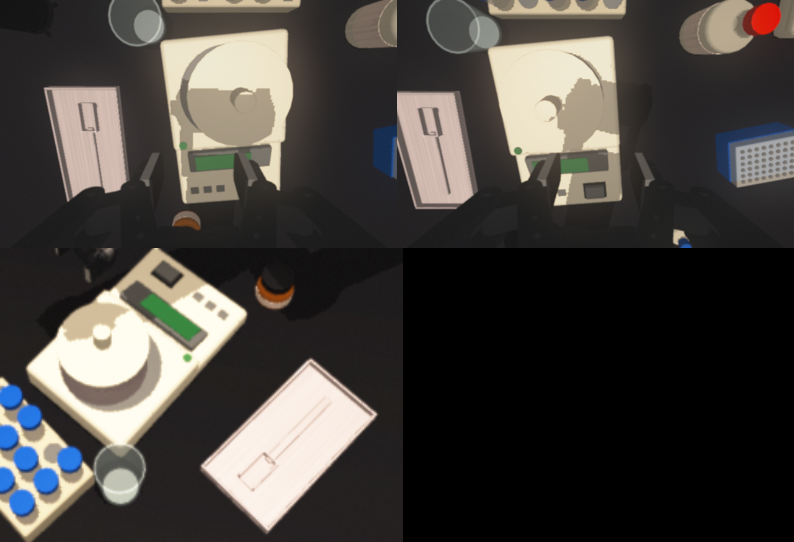

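The cover sits centred and looks level. The scoop lies flat in the middle of the tray, and the bystanders stand. Next I check the plate's plane numerically and locate the key from two views.

```bash
cat > chk.py <<'E'
from held import *
from look import go
S=pickle.load(open("S4.pkl","rb"))
O=[];D=[]
for k in S:
    g=cv2.Canny(cv2.GaussianBlur(S[k]["frame"],(3,3),0),25,70);ys,xs=np.nonzero(g)
    for u in zip(xs,ys):
        X=onz(S[k],u,.138)
        if abs(np.linalg.norm(X[:2]-[.677,.0385])-.067)<.0035: o,d=ray(S[k],u);O.append(o);D.append(d)
O=np.array(O);D=np.array(D)
def res(q):
    n=np.array([q[3],q[4],1]);n/=np.linalg.norm(n);c=q[:3]
    X=O+D*(((c-O)@n)/(D@n))[:,None];return np.linalg.norm(X-c,axis=1)-.067
f=least_squares(res,[.677,.0385,.138,0,0],loss="cauchy",f_scale=.0005)
print("plate",f.x,len(O),np.median(abs(f.fun)))
E
python3 - <<'E'
from chk import *
K={}
for k,pp in(("z1",(.46,.03,.40)),("z2",(.47,-.06,.40))): go(pp);K[k]=shot("wrist",k)
pickle.dump(K,open("S5.pkl","wb"));P=[]
for k in K:
    c=K[k];u=proj(c,np.array([.484,-.018,.053]));x,y=u.astype(int)
    g=cv2.cvtColor(c["frame"],cv2.COLOR_BGR2GRAY);win=g[y-45:y+45,x-45:x+45]
    t,m=cv2.threshold(win,0,255,cv2.THRESH_BINARY_INV+cv2.THRESH_OTSU)
    n_,l,s,ce=cv2.connectedComponentsWithStats(m)
    print(k,u,"otsu",t)
    for i in range(1,n_):
        if s[i,4]>150: print("  ",s[i],ce[i]+[x-45,y-45])
    np.save(k+".npy",win)
    print(cv2.resize(win,(18,18),interpolation=cv2.INTER_AREA))
st()
E
```

```text
plate [ 0.675  0.039  0.137 -0.022 -0.008] 1223 0.0006764087312346456
z1 [374.017 149.923] otsu 134.0
   [  17   24   50   40 1623] [369.965 148.162]
   [   0   70   90   20 1419] [377.347 185.441]
[[185 197 211 220 224 225 228 228 229 229 228 228 228 228 229 229 228 228]
 [228 228 228 228 228 228 228 228 228 228 228 228 228 228 229 229 228 228]
 [228 228 228 228 228 228 229 229 229 229 228 229 228 228 229 228 228 228]
 [228 228 228 228 228 228 229 228 229 229 229 229 228 229 229 228 228 228]
 [228 228 228 228 228 229 228 228 226 218 213 199 192 227 228 228 228 228]
 [188 207 214 200 144 133 123 109 100  87  85  85  89 220 228 228 228 228]
 [156 156 159 126  81  98 103 115 121 126 130 134 112 219 228 228 228 228]
 [156 156 156 125  80 102 103 113 113 125 129 134 111 206 228 226 221 224]
 [156 156 156 132  77 101 101 101 101 100 100 102  89 158 182 182 156 167]
 [156 155 155 135  74  99 100 100  99  99  99  98  86 138 156 155 155 154]
 [155 155 155 139  73  97  99  98  98  98  98  97  86 136 155 155 155 154]
 [154 154 154 146  71  93  95  92  90  86  85  84  79 136 155 154 154 154]
 [
[... 1290 characters left out ...]
30 230 197 122 140 136 126 112  98  97  93  73 151 156 156 155]
 [230 230 229 229 212 111 126 117  89  88  87  87  90  88 150 156 155 155]
 [229 229 229 229 226 172 178 190 162 144 151 153 155 155 155 155 155 155]
 [229 229 229 229 229 229 229 229 182 156 155 155 153 152 151 150 148 146]
 [226 225 223 222 221 218 215 211 165 137 130 121 114 104  97  86  79  71]
 [165 149 139 124 114 101  88  81  70  64  60  55  54  53  51  49  48  47]
 [ 68  68  67  67  66  65  64  63  62  60  55  53  52  50  51  51  47  45]
 [ 66  66  65  64  64  63  62  61  59  57  53  51  50  48  51  51  50  49]]
39.62 [ 0.47  -0.059  0.4  ] F [-0.693 -0.12  -0.524] w 0.05 g 0.0 [-0.376  0.251  1.506  0.     1.384  1.193]
```

Run:
```python
from held import *
K=pickle.load(open("S5.pkl","rb"))
k,e=tri([(K["z1"],(372,147)),(K["z2"],(276,157))]);print("key",k,e,onz(K["z1"],(372,147),.053),onz(K["z2"],(276,157),.053))
Qd=quat([0,0,-1],[0,-1,0])
env.reach([.677,.0385,.42],Qd);env.command_gripper(0.0)
env.movel([.677,.0385,.357],vel=.12);env.dwell(.2);f0=env.get_obs()["ft_force"].copy();z=.357
while z>.343:
    z-=.001;env.movel([.677,.0385,z],vel=.03);o=env.get_obs();f=o["ft_force"]-f0
    if f[2]>4: break
print("knob top touch",o["tool_pos"][2],z,f);env.movel([.677,.0385,.42],vel=.15);st()
```

```text
key [ 0.486 -0.017  0.048] 0.00025545753193919143 [ 0.487 -0.016  0.053] [ 0.486 -0.018  0.053]
knob top touch 0.3475026789747611 0.346 [-2.391 -0.936  8.929]
45.34 [0.677 0.038 0.419] F [-0.137 -0.837 -0.651] w 0.0003 g 0.0 [-0.117  0.612  0.857 -0.     1.674  1.453]
```

The knob top was felt at TCP z = 0.3475. Seated predicts 0.347 and unseated 0.353, so the cover is seated. Now the zero key.

Run:
```python
from held import *
Qd=quat([0,0,-1],[0,-1,0]);x,y=.486,-.017
env.reach([x,y,.30],Qd);env.movel([x,y,.231],vel=.1);env.dwell(.2);f0=env.get_obs()["ft_force"].copy();z=.231
while z>.2165:
    z-=.001;env.movel([x,y,z],vel=.03);o=env.get_obs();f=o["ft_force"]-f0;print(round(z,4),round(o["tool_pos"][2],4),f)
    if f[2]>9: break
env.dwell(.3);st();env.movel([x,y,.32],vel=.12);env.dwell(.5);st()
S={}
from look import go
for k,pp in(("k1",(.65,.09,.44)),("k2",(.66,-.02,.44))): go(pp);S[k]=shot("wrist",k+"b")
pickle.dump(S,open("S4.pkl","wb"))
import chk;st()
```

```text
0.23 0.2301 [-1.374  0.81   1.187]
0.229 0.2289 [-0.538  0.855  0.107]
0.228 0.2279 [-0.659  1.832  1.022]
0.227 0.2269 [-0.735  1.889 -0.593]
0.226 0.2261 [-1.037  0.906  1.647]
0.225 0.225 [-1.018  1.168  2.46 ]
0.224 0.224 [-0.55   0.865  3.157]
0.223 0.223 [-0.174  0.689  4.245]
0.222 0.222 [-1.006  0.886  4.089]
0.221 0.2215 [-2.426  1.195 10.673]
50.11 [ 0.486 -0.017  0.222] F [-0.609 -0.006 11.074] w -0.0 g 5.5 [-0.279  0.499  1.729 -0.     0.912  1.292]
51.58 [ 0.486 -0.017  0.32 ] F [ 0.615  0.336 -0.326] w -0.0001 g 0.0 [-0.279  0.356  1.608 -0.     1.178  1.292]
plate [ 0.675  0.039  0.137 -0.032 -0.007] 1175 0.0006645055627463592
53.52 [ 0.66  -0.019  0.44 ] F [-0.016  0.27  -0.17 ] w 0.0001 g 0.0 [-0.208  0.568  0.879  0.     1.695  1.362]
```

The key bottomed out at TCP z = 0.2215, 0.5 mm above nominal. The knob touch showed the same +0.5 mm offset, so the cover height is exactly the seated one. I hand in.

Run:
```python
from bench import env, eyes, kin
print(env.finish_job())
```

```text
the job is handed in; nothing more can be done
None
```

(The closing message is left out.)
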